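# Set the paper trimmer's size stop to the green notch

## Task

Set the size stop of the small paper trimmer: with closed fingers, push the blue stop along its rail, away from the black cutter housing, until its brass pin drops into the notch beside the green mark, and leave it seated there. The notch beside the orange mark is the wrong one, so push on through it if it comes first, but do not run the stop past the green notch. Only push the stop, never take it between the fingers, and leave the things lying around where they are.

Things in the scene. Friction and masses are not known exactly. Their poses are not given: they have to be found in the camera images.
- trimmer: Fixed light-grey paper trimmer, bed 12 mm thick, x -45 to 120 mm, y -180 to 180 mm. Origin on the cabinet top under the rail; x away from the robot, y along the rail to the left, turned up to 0.25 rad. Aluminium rail on x = 0: 26 mm wide, top 24 mm above the cabinet top. Black cutter housing, top at 28 mm, at y -179 to -153 mm; black rail end cap, top at 32 mm, at y 165 to 175 mm.
- stop_top (a point): Centre of the top of the blue size stop, 65 mm above the cabinet top; axes as the trimmer's. A block 42 mm (x) by 26 mm (y, along the rail) by 38 mm high, underside 27 mm above the cabinet top; its flat end faces lie 13 mm either side along y. On its far side a fence 6 mm thick, 17 to 27 mm above the cabinet top, reaches 64 mm out over the bed. White line at the middle of its near side.
- stop (a joint): Travel of the stop along the rail, m, 0 to 0.225, growing towards trimmer +y; its middle lies at trimmer y = value - 0.095. Starts at 0 to 0.04, before both notches. Friction about 1 N. Within about 5 mm of a notch the pin pulls it in; pushing it out takes about 8 N at first, ever less over the next 6 mm, then it rides free; let go earlier, it falls back in.
- pin (a joint): Drop of the stop's brass spring pin, m: about 0 while it rides on the rail (it then stands 4 mm proud of the stop's top), about 0.0027 when it sits in a notch (1 mm proud).
- mark_green: Small fixed green tab, 20 x 16 x 8 mm, on the bed at the robot's side of the rail, at trimmer x = -32.5 mm, beside the wanted notch, which lies at the same trimmer y. Origin at the centre of its underside, 12 mm above the cabinet top; axes as the trimmer's. The green and orange tabs stand at trimmer y = -5 and +65 mm, either way round.
- mark_orange: The same tab in orange, beside the other, unwanted notch.
- eraser: White eraser in a blue sleeve, 20 x 43 x 13 mm, loose on the far edge of the trimmer's bed, out of the fence's way. Origin at the centre of its underside. Leave alone.
- note_pad: Block of yellow sticky notes, 38 x 51 x 16 mm, loose on the far edge of the trimmer's bed near the cutter housing, out of the fence's way. Origin at the centre of its underside. Leave alone.
- usb_stick: Red memory stick, 17 x 51 x 8 mm, loose, left of the trimmer. Origin at the centre of its underside. Leave alone.
- pin_tin: Round blue-grey tin, 58 mm across, 24 mm high, loose, left of the trimmer. Origin at the centre of its underside. Leave alone.
- stapler: Teal desk stapler, 34 x 135 x 42 mm, loose, right of the trimmer. Origin at the centre of its underside. Leave alone.

How it is judged:
On the way:
1. the stop's pin has dropped into the notch beside the green mark (y of stop_top in the frame of mark_green between -0.003 and 0.003 m and value of joint pin above 0.0019 m), for 0.2 s.
At the end, for the whole second after the job is handed in: The stop is at rest with its middle within 3 mm of the green mark along the rail and its pin dropped at least 1.9 mm into the notch (all of step 1 and velocity of joint stop between -0.005 and 0.005 m/s); the robot touches nothing.
It fails at once if the stop was run more than 10 mm past the green notch (y of stop_top in the frame of mark_green above 0.01 m).
It fails at once if the stop was taken between the fingers (the grasp point inside it or less than 12 mm above its top) (x of the grasp point in the frame of stop_top between -0.03 and 0.03 m and y of the grasp point in the frame of stop_top between -0.012 and 0.012 m and z of the grasp point in the frame of stop_top below 0.012 m).
It fails at once if a thing lying around was moved more than 15 mm or lifted (distance of any of eraser, note_pad, usb_stick, pin_tin, stapler from where it was at the start of the episode above 0.015 m).
It also fails if it takes over 38 s, if anything falls off the work surface, if the arm or the gripper's body presses on something with over 40 N, if the wrist force passes 120 N, or if a joint passes its speed limit or range.

## Robot

A 7-joint arm with a two-finger parallel gripper is mounted at the origin on a cart in front of the work surface, level with it; the furniture and walls round the work are solid. World frame = base frame: x ahead of the robot, y to its left, z up, the work surface at z = 0. Lengths are in m, angles in rad, forces in N, time in s.
With the tool pointing down it reaches from about 0.425 to 0.925 m from the base axis. Payload 6.8 kg.
Tool frame: the origin (TCP) lies at the very end of the fingers, on their centre line; the grasp point (between the pads) lies 19 mm behind it; z points along the fingers, y is the line along which they close (so a half turn about z gives the same grasp; the last joint's range is limited). The gripper opens to 85 mm and grips with 20 to 120 N. Pads are 22 mm wide; open, the fingers measure 114 mm over their backs; the gripper's body (76 mm by 85 mm) begins 54 mm behind the grasp point. The pads swing forward as they close: fully open they stand 13 mm farther back than shut.
Start: joints at [-1.298, 0.477, 0.022, 1.555, -0.011, 1.109, -0.083], TCP at [0.251, 0.627, 0.231] pointing down, gripper open.
Joint ranges: [-2.96, 2.96], [-0.34, 2.1], [-1.41, 1.46], [0.24, 2.44], [-1.37, 4.51], [0.17, 1.92], [-2.96, 2.96]. Speed limits (rad/s): [2.39, 2.39, 3.14, 3.14, 3.14, 3.14, 3.14].

## Interface

Orientations are given as a 3x3 rotation matrix whose columns are the frame's x, y, z axes.
In Python, from plant import manip gives the robot as it stands.
- The arm moves only by the tool jog_arm, never from a script. Its argument "rows" is a list of rows, each a list of 5 numbers: the shift along the world's x, y, z in mm, then the turn about the world's z in rad, then the gripper command: -1 is fully open, 1 is shut, values between are in proportion. In form: [[dx, dy, dz, yaw, hand], ...]. A call has 1 to 8 rows; each row is the pose to reach, as a shift and turn from the pose commanded when the call began; what a row does not reach only later rows make up. A row lasts 1/10 s, in which the tool goes at most 50 mm and 8.59 degrees, less where a joint would pass 70% of its speed; a pose out of reach is approached as far as the arm can. A call with a gripper value outside its range is refused whole. The fingers move at their own pace and stop on an object; "newtons" is the grip in N (left out, the last holds). Time passes only in rows, so rows that repeat a pose let the fingers close. It gives the time, the measured TCP pose, the force, the opening and the grip force at its end, in the units of the state.
- manip.observe(): the state, without advancing time (a new reading comes with each control period).
- manip.grab_frame(name): name is "scene" or "top" or "wrist"; returns a dict with "frame" (384x512x3 uint8, red, green, blue), "vertical_fov" (degrees; the focal length in pixels is half the picture's height over the tangent of half this angle, whatever the lens; pixels are square), "cx", "cy" (the principal point, pixels), "k1" (the pictures are not rectified: a ray, as slopes to the right and down, at radius r is drawn at 1 + k1 r^2 times it, then the intrinsics apply), "rvec" (rotation vector, rad) and "tvec" (3), from world to camera coordinates, as OpenCV has them. Camera axes: x right, y down, z forward; pixel columns grow to the right and rows downward; lengths in m; the calibration is good to about 2 mm. A picture is of the moment at which its call begins. There is no depth.
- manip.finish_job(): hands the job in; it is judged then, once.
The state is a dict: "clock": time; "joint_pos": joint angles; "qd": joint speeds; "tau": joint torques, N m; "tcp_pos": TCP position; "orientation": TCP orientation; "wrist_force": force on the tool from outside, world axes, zero at the start; "moment": the same for the moment, N m; "opening": opening from 0.0 (shut) to 1.0 (fully open); "grasp_force": force on a finger pad.
Only numpy, scipy, OpenCV 4.12 (cv2) and the standard library are available. Lean on these libraries where they do the work, as an engineer would, in place of code of your own. Each camera call takes 0.05 s, during which the arm holds its last target. There are 200 camera calls.

## Working session

There is one attempt and no reset: what is moved stays moved. The work goes in short steps, Python scripts to look and compute and a tool call to move; the robot and the scene stay as the last step left them, time stands still between calls to the robot, and variables do not carry over. Pictures are saved under pics/ and viewed, at most 10 in all, crops included, and the job is handed in when it is done.

Besides the shell and the picture viewer there is one more tool, called after ">>>" as name([rows], argument=value, ...), one row to a line, values as JSON. jog_arm: Moves the arm, as the interface text tells. Its arguments: {"type":"object","properties":{"rows":{"type":"array","items":{"type":"array","items":{"type":"number"}}},"newtons":{"type":"number"}},"required":["rows"]}

```bash
mkdir -p pics; ls; cat > h.py <<'E'
import cv2,numpy as np
from plant import manip
def grab(n,save=None):
    f=manip.grab_frame(n)
    if save: cv2.imwrite('pics/'+save,f['frame'][:,:,::-1])
    return f
def ray(f,u,v):
    H=f['frame'].shape[0]; F=H/2/np.tan(np.radians(f['vertical_fov'])/2)
    d=np.array([(u-f['cx'])/F,(v-f['cy'])/F]); s=d.copy()
    for _ in range(20): s=d/(1+f['k1']*(s@s))
    R=cv2.Rodrigues(np.array(f['rvec'],float))[0]; t=np.array(f['tvec'],float).ravel()
    return -R.T@t, R.T@np.array([s[0],s[1],1])
def onz(f,u,v,z):
    o,d=ray(f,u,v); return o+d*(z-o[2])/d[2]
def two(fa,pa,fb,pb):
    o,d=ray(fa,*pa);p,e=ray(fb,*pb)
    s=np.linalg.lstsq(np.c_[d,-e],p-o,rcond=None)[0]
    return (o+d*s[0]+p+e*s[1])/2, np.linalg.norm(o+d*s[0]-p-e*s[1])
def blobs(f,lo,hi,amin=15):
    hsv=cv2.cvtColor(f['frame'],cv2.COLOR_RGB2HSV)
    m=cv2.inRange(hsv,np.array(lo),np.array(hi))
    n,l,s,c=cv2.connectedComponentsWithStats(m)
    return [(s[i].tolist(),c[i].round(1).tolist()) for i in range(1,n) if s[i][4]>=amin]
C=dict(green=((45,90,50),(85,255,255)),orange=((5,130,100),(20,255,255)),blue=((100,130,50),(125,255,255)))
E
python3 - <<'E'
from h import *
for n in ('scene','top'):
    f=grab(n,n+'1.png'); print(n,f['vertical_fov'],f['tvec'])
    for k in C: print(k,blobs(f,*C[k]))
o=manip.observe(); print(o['clock'],o['tcp_pos'],o['orientation'])
E
```

```text
pics
scene 51.583810987201396 [ 0.52623556 -0.06628874  1.2410452 ]
green [([277, 211, 7, 4, 15], [280.1, 212.9])]
orange [([267, 190, 8, 6, 28], [270.4, 192.6])]
blue [([231, 162, 27, 19, 178], [248.1, 170.3])]
top 51.044228295986684 [-0.03883085  0.56800756  1.2555046 ]
green []
orange [([374, 86, 47, 37, 891], [397.2, 104.0]), ([154, 137, 21, 20, 133], [168.0, 146.1]), ([142, 159, 31, 12, 161], [159.3, 165.4]), ([266, 203, 5, 7, 30], [268.1, 206.3])]
blue [([291, 186, 8, 15, 76], [294.1, 193.6])]
0.1 [0.2506701  0.62617554 0.23042673] [[-9.28388534e-01  3.71610652e-01 -5.02849598e-04]
 [ 3.71610977e-01  9.28387266e-01 -1.53813857e-03]
 [-1.04749514e-04 -1.61485465e-03 -9.99998691e-01]]
```

View pics/scene1.png

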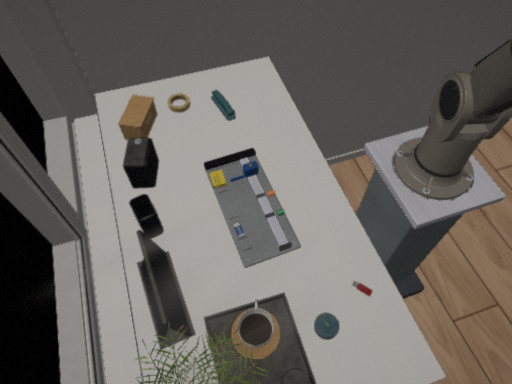

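View pics/top1.png

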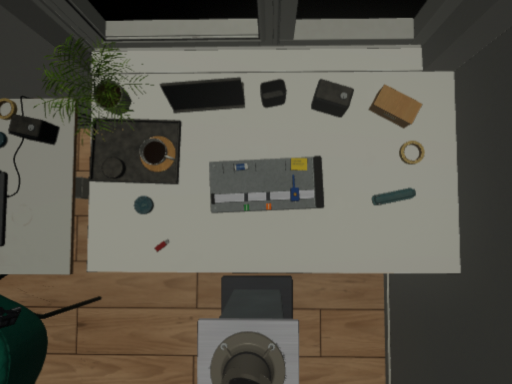

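The scene view shows the blue stop near (250,170), the orange tab at (270,193), and the green tab at (280,212). The top view shows the stop at (294,193), orange at (268,206), and green at (247,207). So orange comes first and green is the far notch.

```bash
python3 - <<'E'
from h import *
s=grab('scene');t=grab('top')
C['green']=((40,60,40),(90,255,255))
for n,f in (('s',s),('t',t)):
    for k in ('green','orange','blue'): print(n,k,[b for b in blobs(f,*C[k],8) if 200<b[1][0]<310 and 150<b[1][1]<225])
g=lambda f,k:[b for b in blobs(f,*C[k],8) if 230<b[1][0]<310 and 155<b[1][1]<220]
P={}
for k in ('green','orange'):
    a,b=g(s,k)[0][1],g(t,k)[0][1]; print(k,two(s,a,t,b),onz(t,*b,.02),onz(s,*a,.02))
    P[k]=onz(t,*b,.02)
b=g(t,'blue')[-1][1]; print('stop',onz(t,*b,.065),two(s,(251,169),t,b))
# housing corners / end in top
print([onz(t,*p,.028)[:2].round(3) for p in ((314,157),(323,157),(315,208),(324,207))])
E
```

```text
s green [([277, 209, 7, 6, 33], [280.0, 211.7])]
s orange [([267, 190, 8, 6, 29], [270.5, 192.5])]
s blue [([231, 162, 27, 19, 178], [247.8, 170.3])]
t green [([244, 204, 5, 7, 33], [246.0, 207.0])]
t orange [([266, 203, 5, 7, 30], [268.1, 206.3])]
t blue [([293, 176, 1, 9, 9], [293.0, 180.0]), ([291, 186, 8, 15, 77], [294.1, 193.6])]
green (array([0.50576257, 0.00363122, 0.01811286]), np.float64(0.0023844481586851344)) [0.50464869 0.00401487 0.02      ] [0.50733171 0.00414374 0.02      ]
orange (array([ 0.50837685, -0.06634918,  0.01744709]), np.float64(0.0032208351128312)) [ 0.50685879 -0.06571053  0.02      ] [ 0.51048725 -0.06547592  0.02      ]
stop [ 0.5446292  -0.14504526  0.065     ] (array([ 0.5444568 , -0.14562688,  0.04764729]), np.float64(0.0022380058679311865))
[array([ 0.662, -0.21 ]), array([ 0.662, -0.239]), array([ 0.501, -0.212]), array([ 0.505, -0.24 ])]
```

>>> jog_arm([
  [30,-20,0,0.05,1],
  [60,-55,0,0.1,1],
  [95,-95,0,0.15,1],
  [130,-135,0,0.2,1],
  [160,-175,0,0.25,1],
  [190,-215,0,0.3,1],
  [220,-255,0,0.36,1],
  [250,-290,0,0.42,1],
])

```text
clock: 1.0
tcp_pos: [0.5, 0.3365, 0.2314]
orientation: [[-0.999, -0.042, -0.0], [-0.042, 0.999, -0.0], [0.0, -0.0, -1.0]]
wrist_force: [0.3, 0.7, 0.9]
opening: -0.0
grasp_force: 0.0
```

>>> jog_arm([
  [10,-45,0,0,1],
  [20,-90,0,0,1],
  [30,-135,0,0,1],
  [40,-180,0,0,1],
  [43,-225,0,0,1],
  [43,-270,0,0,1],
  [43,-315,0,0,1],
  [43,-360,0,0,1],
])

```text
clock: 1.8
tcp_pos: [0.542, -0.0233, 0.2314]
orientation: [[-0.999, -0.039, 0.0], [-0.039, 0.999, 0.0], [-0.0, 0.0, -1.0]]
wrist_force: [0.6, -1.0, -0.3]
opening: 0.001
grasp_force: 0.0
```

>>> jog_arm([
  [0,-40,0,0,1],
  [0,-80,0,0,1],
  [0,-120,0,0,1],
  [0,-120,0,0,1],
  [0,-120,0,0,1],
])

```text
clock: 2.3
tcp_pos: [0.542, -0.1424, 0.2312]
orientation: [[-0.999, -0.037, -0.0], [-0.037, 0.999, 0.0], [0.0, 0.0, -1.0]]
wrist_force: [0.2, 0.4, -0.2]
opening: 0.002
grasp_force: 0.0
```

```bash
python3 - <<'E'
from h import *
o=manip.observe(); print(o['clock'],o['tcp_pos'],o['orientation'],o['wrist_force'],o['opening'])
w=grab('wrist','w1.png')
C['green']=((40,60,40),(90,255,255))
for k in ('green','orange','blue'): print(k,[(b,onz(w,*b[1],.065 if k=='blue' else .02).round(4)) for b in blobs(w,*C[k],30)])
E
```

```text
2.3 [ 0.54203505 -0.14239366  0.23117327] [[-9.99326841e-01 -3.66848111e-02 -2.98773724e-04]
 [-3.66848442e-02  9.99326879e-01  1.05924986e-04]
 [ 2.94686775e-04  1.16814149e-04 -9.99999950e-01]] [ 0.1611628   0.36010358 -0.24677848] 0.0019242024375058782
green [(([362, 131, 13, 16, 168], [367.8, 138.2]), array([0.504 , 0.0029, 0.02  ])), (([66, 134, 15, 20, 103], [73.9, 142.3]), array([ 0.5229, -0.3914,  0.02  ])), (([0, 139, 67, 29, 773], [30.1, 152.5]), array([ 0.5385, -0.4593,  0.02  ]))]
orange [(([310, 131, 13, 16, 167], [315.8, 138.6]), array([ 0.5076, -0.0665,  0.02  ])), (([251, 170, 6, 6, 31], [253.6, 172.5]), array([ 0.5566, -0.1466,  0.02  ])), (([485, 226, 27, 56, 810], [498.7, 256.8]), array([0.6807, 0.2528, 0.02  ])), (([7, 307, 18, 22, 170], [14.1, 317.8]), array([ 0.8379, -0.5656,  0.02  ])), (([23, 315, 29, 34, 354], [34.5, 332.0]), array([ 0.8667, -0.533 ,  0.02  ])), (([5, 330, 14, 7, 55], [10.8, 333.0]), array([ 0.8762, -0.5846,  0.02  ]))]
blue [(([244, 154, 20, 55, 582], [254.0, 172.5]), array([ 0.5451, -0.146 ,  0.065 ])), (([362, 222, 16, 6, 80], [369.4, 224.4]), array([0.6076, 0.0034, 0.065 ])), (([362, 231, 15, 4, 39], [369.2, 232.4]), array([0.6189, 0.005 , 0.065 ]))]
```

View pics/w1.png

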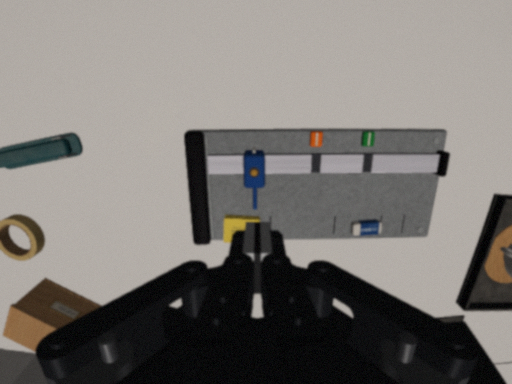

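The wrist view shows the stop's top at (254,172) with its brass pin, the orange tab at (316,138), the green tab at (368,138), and the housing at (197,187). All of these agree with the top-view estimates. I'll lower the fingers into the gap between the housing and the stop.

>>> jog_arm([
  [3,-44,0,0,1],
  [3,-44,-40,0,1],
  [3,-44,-80,0,1],
  [3,-44,-110,0,1],
  [3,-44,-135,0,1],
  [3,-44,-150,0,1],
  [3,-44,-150,0,1],
])

```text
clock: 3.05
tcp_pos: [0.5444, -0.1836, 0.0794]
orientation: [[-0.999, -0.041, -0.004], [-0.041, 0.999, 0.001], [0.004, 0.002, -1.0]]
wrist_force: [0.2, 0.5, -0.2]
opening: 0.003
grasp_force: 0.0
```

```bash
python3 - <<'E'
from h import *
o=manip.observe(); print(o['clock'],o['tcp_pos'],o['wrist_force'])
w=grab('wrist','w2.png')
for k in ('green','orange','blue'): print(k,[(b,onz(w,*b[1],.065 if k=='blue' else .02).round(4)) for b in blobs(w,*C[k],60)])
E
```

```text
3.05 [ 0.5443762 -0.1836019  0.0794404] [ 0.24357958  0.49537473 -0.21339486]
green [(([476, 152, 24, 24, 312], [487.9, 163.3]), array([0.504 , 0.0018, 0.02  ]))]
orange [(([397, 151, 22, 25, 395], [407.6, 163.0]), array([ 0.5072, -0.0672,  0.02  ])), (([310, 225, 12, 11, 99], [315.7, 230.2]), array([ 0.5673, -0.134 ,  0.02  ]))]
blue [(([294, 195, 41, 73, 1896], [312.8, 225.8]), array([ 0.5424, -0.1482,  0.065 ])), (([461, 289, 25, 10, 176], [473.1, 293.4]), array([ 0.5943, -0.0203,  0.065 ])), (([459, 301, 24, 6, 71], [471.1, 304.0]), array([ 0.6041, -0.0187,  0.065 ]))]
```

View pics/w2.png

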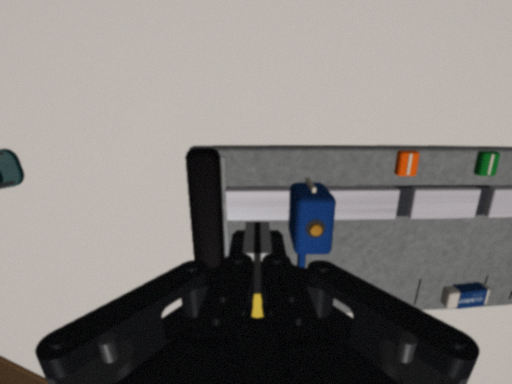

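The fingertips at (258,225) sit in the gap, clear of the housing edge (222) and the stop (291–333). The white centre lines of the tabs are visible. I'll go down to push height and approach the stop slowly.

>>> jog_arm([
  [0,0,-15,0,1],
  [0,0,-30,0,1],
  [0,0,-41,0,1],
  [0,0,-41,0,1],
  [0,5,-41,0,1],
  [0,8,-41,0,1],
  [0,10,-41,0,1],
  [0,10,-41,0,1],
])

```text
clock: 3.9
tcp_pos: [0.5457, -0.175, 0.0407]
orientation: [[-0.999, -0.04, 0.001], [-0.04, 0.999, 0.0], [-0.001, 0.0, -1.0]]
wrist_force: [0.1, -0.5, 0.9]
opening: 0.0
grasp_force: 0.0
```

>>> jog_arm([
  [0,3,0,0,1],
  [0,6,0,0,1],
  [0,9,0,0,1],
  [-1,12,0,0,1],
  [-1,15,0,0,1],
  [-1,18,0,0,1],
  [-1,20,0,0,1],
  [-1,20,0,0,1],
])

```text
clock: 4.7
tcp_pos: [0.5441, -0.1545, 0.0401]
orientation: [[-0.999, -0.04, -0.001], [-0.04, 0.999, 0.001], [0.001, 0.001, -1.0]]
wrist_force: [-0.4, 0.1, 1.5]
opening: -0.001
grasp_force: 0.1
```

```bash
cat > m.py <<'E'
from h import *
import sys
o=manip.observe(); print(o['clock'],o['tcp_pos'],o['wrist_force'])
w=grab('wrist',sys.argv[1])
for k,z in (('green',.02),('orange',.02),('orange',.0665),('blue',.065)): print(k,[(b,onz(w,*b[1],z).round(4)) for b in blobs(w,*C[k],60)])
t=grab('top'); print('top',[(b,onz(t,*b[1],.065).round(4)) for b in blobs(t,*C['blue'],20) if 200<b[1][0]<310 and 175<b[1][1]<215])
E
python3 m.py w3.png
```

```text
4.7 [ 0.54409071 -0.15447277  0.04009026] [-0.38854607  0.07837442  1.50783358]
green [(([480, 159, 30, 30, 485], [495.3, 173.2]), array([0.5035, 0.0014, 0.02  ]))]
orange [(([383, 159, 28, 31, 614], [396.7, 173.8]), array([ 0.5069, -0.0674,  0.02  ]))]
orange [(([383, 159, 28, 31, 614], [396.7, 173.8]), array([ 0.4959, -0.0934,  0.0665]))]
blue [(([286, 204, 49, 63, 1824], [310.1, 237.7]), array([ 0.5302, -0.1295,  0.065 ])), (([460, 320, 31, 12, 247], [475.0, 325.3]), array([ 0.586 , -0.0238,  0.065 ]))]
top []
```

View pics/w3.png

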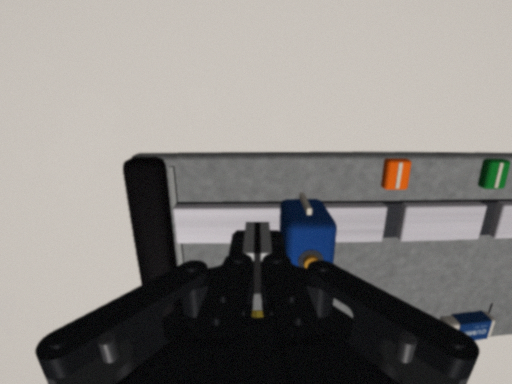

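```bash
python3 - <<'E'
from h import *
w=grab('wrist')
for p,z in (((311,262),.069),((305,203),.065),((281,203),.065),((331,203),.065),((272,240),.045),((272,225),.04),((244,225),.04)): print(p,onz(w,*p,z).round(4))
E
```

```text
(311, 262) [ 0.541 -0.129  0.069]
(305, 203) [ 0.5119 -0.1341  0.065 ]
(281, 203) [ 0.5123 -0.1453  0.065 ]
(331, 203) [ 0.5114 -0.1218  0.065 ]
(272, 240) [ 0.5426 -0.1466  0.045 ]
(272, 225) [ 0.5355 -0.1468  0.04  ]
(244, 225) [ 0.5361 -0.1631  0.04  ]
```

Contact is made and the stop has moved about 15 mm. I'll keep pushing toward the orange notch.

>>> jog_arm([
  [0,6,0,0,1],
  [-1,12,0,0,1],
  [-1,18,0,0,1],
  [-1,24,0,0,1],
  [-1,30,0,0,1],
  [-2,36,0,0,1],
  [-2,42,0,0,1],
  [-2,48,0,0,1],
])

```text
clock: 5.65
tcp_pos: [0.5417, -0.1069, 0.0402]
orientation: [[-0.999, -0.039, -0.001], [-0.039, 0.999, 0.0], [0.001, 0.0, -1.0]]
wrist_force: [-4.0, -3.8, -1.1]
opening: 0.001
grasp_force: 1.9
```

>>> jog_arm([
  [0,2,0,0,1],
  [0,4,0,0,1],
  [0,6,0,0,1],
  [0,8,0,0,1],
  [0,8,0,0,1],
])

```text
clock: 6.15
tcp_pos: [0.5428, -0.0989, 0.0404]
orientation: [[-0.999, -0.04, 0.001], [-0.04, 0.999, 0.001], [-0.001, 0.0, -1.0]]
wrist_force: [0.2, -1.0, 0.6]
opening: 0.005
grasp_force: 0.1
```

```bash
python3 m.py w4.png
```

```text
6.15 [ 0.54275822 -0.09888773  0.04044169] [ 0.22983763 -0.97665522  0.55165368]
green [(([403, 157, 30, 30, 546], [417.9, 171.3]), array([0.5035, 0.0021, 0.02  ]))]
orange [(([299, 157, 26, 31, 639], [311.2, 171.7]), array([ 0.5067, -0.0668,  0.02  ])), (([304, 255, 15, 12, 95], [310.0, 259.4]), array([ 0.5696, -0.0612,  0.02  ]))]
orange [(([299, 157, 26, 31, 639], [311.2, 171.7]), array([ 0.4953, -0.0771,  0.0665])), (([304, 255, 15, 12, 95], [310.0, 259.4]), array([ 0.5402, -0.0731,  0.0665]))]
blue [(([285, 211, 50, 56, 1875], [309.7, 236.3]), array([ 0.5282, -0.0742,  0.065 ]))]
top []
```

View pics/w4.png

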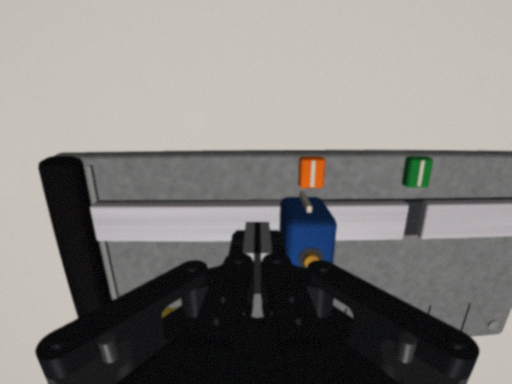

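The stop is at y≈-0.073, just before the orange notch. I'll push slowly through it.

>>> jog_arm([
  [0,2,0,0,1],
  [0,4,0,0,1],
  [0,6,0,0,1],
  [0,8,0,0,1],
  [0,8,0,0,1],
])

```text
clock: 6.75
tcp_pos: [0.5423, -0.091, 0.0403]
orientation: [[-0.999, -0.04, -0.0], [-0.04, 0.999, 0.0], [0.0, 0.0, -1.0]]
wrist_force: [0.5, 0.2, -0.3]
opening: -0.0
grasp_force: 0.0
```

>>> jog_arm([
  [0,1,0,0,1],
  [0,3,0,0,1],
  [0,4,0,0,1],
  [0,4,0,0,1],
])

```text
clock: 7.15
tcp_pos: [0.5423, -0.0902, 0.0404]
orientation: [[-0.999, -0.037, 0.001], [-0.037, 0.999, -0.003], [-0.0, -0.003, -1.0]]
wrist_force: [0.2, -7.2, -1.3]
opening: -0.0
grasp_force: 3.6
```

>>> jog_arm([
  [0,1,0,0,1],
  [0,3,0,0,1],
  [0,4,0,0,1],
  [0,4,0,0,1],
])

```text
clock: 7.55
tcp_pos: [0.5422, -0.0897, 0.0404]
orientation: [[-0.999, -0.034, 0.001], [-0.034, 0.999, -0.006], [-0.001, -0.006, -1.0]]
wrist_force: [-0.3, -15.7, -2.6]
opening: -0.002
grasp_force: 7.6
```

```bash
python3 m.py w5.png
```

```text
7.55 [ 0.54221075 -0.08965457  0.04043935] [ -0.34265117 -15.74915939  -2.599454  ]
green [(([391, 156, 28, 31, 553], [404.8, 171.1]), array([0.5035, 0.0023, 0.02  ]))]
orange [(([285, 157, 26, 32, 643], [297.0, 172.3]), array([ 0.507 , -0.0664,  0.02  ]))]
orange [(([285, 157, 26, 32, 643], [297.0, 172.3]), array([ 0.4954, -0.0738,  0.0665]))]
blue [(([285, 214, 49, 53, 1786], [309.0, 237.1]), array([ 0.5281, -0.065 ,  0.065 ]))]
top []
```

>>> jog_arm([
  [0,1,0,0,1],
  [0,2,0,0,1],
  [0,3,0,0,1],
  [0,3,0,0,1],
])

```text
clock: 8.05
tcp_pos: [0.5422, -0.0893, 0.0405]
orientation: [[-0.999, -0.032, 0.002], [-0.032, 0.999, -0.009], [-0.001, -0.009, -1.0]]
wrist_force: [1.4, -21.6, -4.7]
opening: -0.003
grasp_force: 10.7
```

```bash
python3 m.py w6.png
```

```text
8.05 [ 0.54217592 -0.08926758  0.04049222] [  1.39251581 -21.56572541  -4.74505022]
green [(([390, 156, 29, 31, 568], [404.4, 170.9]), array([0.5035, 0.0023, 0.02  ]))]
orange [(([284, 157, 26, 32, 645], [296.2, 172.0]), array([ 0.5068, -0.0665,  0.02  ]))]
orange [(([284, 157, 26, 32, 645], [296.2, 172.0]), array([ 0.4952, -0.0736,  0.0665]))]
blue [(([284, 210, 50, 57, 1803], [308.9, 236.8]), array([ 0.528 , -0.0646,  0.065 ]))]
top []
```

View pics/w6.png

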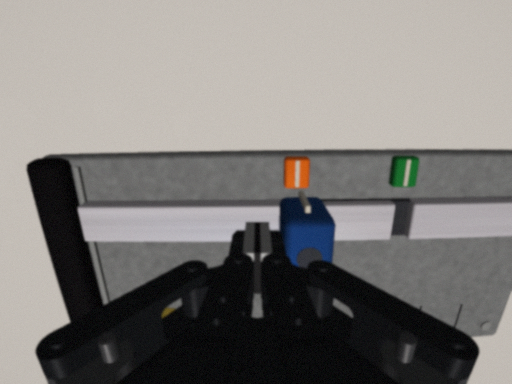

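The pin has dropped into the orange notch: the stop is level with the orange tab, and the pin at (309,256) now looks dark. It resists more than the stated 8 N, so I'll check the contact before pushing harder.

```bash
python3 - <<'E'
from h import *
o=manip.observe()
for k in ('wrist_force','moment','tcp_pos','joint_pos','tau'): print(k,np.round(o[k],3))
f=grab('scene'); c=f['frame'][120:260,190:350,::-1]
cv2.imwrite('pics/s2.png',cv2.resize(c,None,fx=5,fy=4.2857,interpolation=cv2.INTER_CUBIC))
E
```

```text
wrist_force [  1.137 -20.94   -3.821]
moment [-4.375 -0.248  0.04 ]
tcp_pos [ 0.542 -0.089  0.04 ]
joint_pos [-0.131  0.541  0.224  2.013 -0.187  0.605  1.819]
tau [-1.1472e+01 -5.4167e+01 -7.3350e+00 -1.7637e+01 -3.6010e+00  1.7280e+00
 -2.7000e-02]
```

View pics/s2.png

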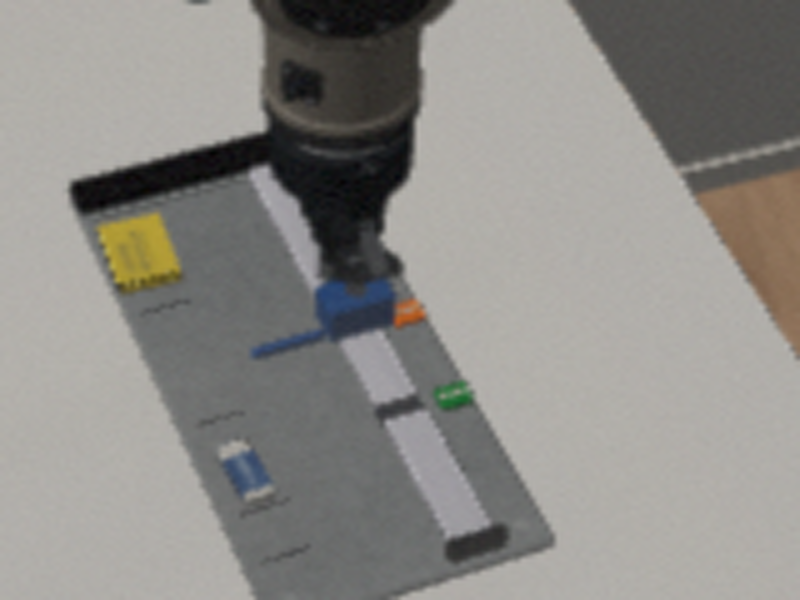

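Lever arm of about 0.21 m suggests fingertip contact. But the gripper's knuckle overhangs the brass pin and may be holding it down. I'll back off, raise the tool, and push again with clearance.

>>> jog_arm([
  [0,-10,0,0,1],
  [0,-20,0,0,1],
  [0,-22,6,0,1],
  [0,-22,12,0,1],
  [0,-16,12,0,1],
  [0,-10,12,0,1],
  [0,-8,12,0,1],
  [0,-8,12,0,1],
])

```text
clock: 9.0
tcp_pos: [0.5427, -0.0897, 0.0527]
orientation: [[-0.999, -0.039, 0.001], [-0.039, 0.999, -0.002], [-0.001, -0.002, -1.0]]
wrist_force: [-0.3, -6.3, 3.1]
opening: -0.0
grasp_force: 3.1
```

>>> jog_arm([
  [0,1,0,0,1],
  [0,2,0,0,1],
  [0,3,0,0,1],
  [0,3,0,0,1],
])

```text
clock: 9.4
tcp_pos: [0.5427, -0.0892, 0.0528]
orientation: [[-0.999, -0.037, 0.002], [-0.037, 0.999, -0.005], [-0.002, -0.005, -1.0]]
wrist_force: [0.3, -10.2, 2.6]
opening: -0.001
grasp_force: 5.9
```

>>> jog_arm([
  [0,1,0,0,1],
  [0,2,0,0,1],
  [0,2,0,0,1],
])

```text
clock: 9.7
tcp_pos: [0.5427, -0.0888, 0.0529]
orientation: [[-0.999, -0.036, 0.002], [-0.036, 0.999, -0.006], [-0.002, -0.006, -1.0]]
wrist_force: [0.5, -16.3, 1.1]
opening: 0.002
grasp_force: 7.8
```

>>> jog_arm([
  [0,1,0,0,1],
  [0,2,0,0,1],
  [0,3,0,0,1],
  [0,3,0,0,1],
])

```text
clock: 10.1
tcp_pos: [0.5427, -0.0882, 0.0529]
orientation: [[-0.999, -0.034, 0.003], [-0.034, 0.999, -0.009], [-0.002, -0.009, -1.0]]
wrist_force: [0.2, -21.0, 0.9]
opening: -0.003
grasp_force: 10.7
```

>>> jog_arm([
  [0,1,0,0,1],
  [0,2,0,0,1],
  [0,3,0,0,1],
  [0,3,0,0,1],
])

```text
clock: 10.5
tcp_pos: [0.5426, -0.0877, 0.053]
orientation: [[-0.999, -0.032, 0.003], [-0.032, 0.999, -0.011], [-0.003, -0.011, -1.0]]
wrist_force: [0.7, -28.0, -0.5]
opening: 0.001
grasp_force: 13.6
```

```bash
python3 - <<'E'
from h import *
o=manip.observe()
for k in ('wrist_force','moment','tcp_pos'): print(k,np.round(o[k],3))
print(o['moment'][0]/o['wrist_force'][1])
w=grab('wrist'); print([(b,onz(w,*b[1],.065).round(4)) for b in blobs(w,*C['blue'],60)])
c=w['frame'][140:340,180:440,::-1]
cv2.imwrite('pics/w7.png',cv2.resize(c,None,fx=3,fy=3,interpolation=cv2.INTER_CUBIC))
E
```

```text
wrist_force [  0.698 -27.997  -0.541]
moment [-5.783 -0.219  0.006]
tcp_pos [ 0.543 -0.088  0.053]
0.2065690715320131
[(([280, 192, 46, 77, 2040], [303.6, 231.5]), array([ 0.5318, -0.0634,  0.065 ]))]
```

View pics/w7.png

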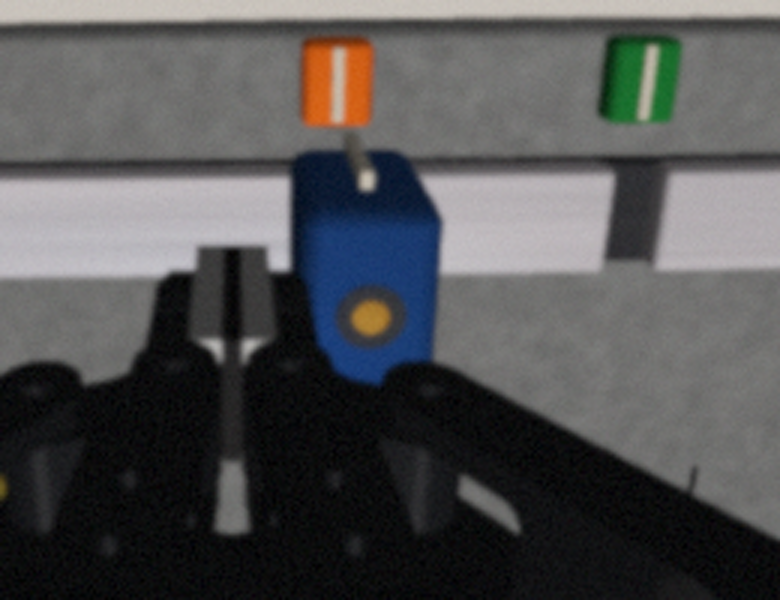

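The fingertips bear on the stop's end face low down. The pin is clear of the linkage at crop (371,317) and the stop sits in the orange notch. Nothing else is blocking it, so I'll increase the push gradually. Green is 70 mm away, so a jump on release is harmless.

>>> jog_arm([
  [0,1,0,0,1],
  [0,2,0,0,1],
  [0,3,0,0,1],
  [0,3,0,0,1],
])

```text
clock: 10.95
tcp_pos: [0.5423, -0.0806, 0.0527]
orientation: [[-0.999, -0.033, 0.001], [-0.033, 0.999, -0.006], [-0.001, -0.006, -1.0]]
wrist_force: [-0.6, -2.8, 3.0]
opening: 0.0
grasp_force: 1.8
```

```bash
python3 - <<'E'
from h import *
w=grab('wrist'); print([(b,onz(w,*b[1],z).round(4)) for k,z in (('blue',.065),('orange',.066),('orange',.02)) for b in blobs(w,*C[k],30)])
o=manip.observe(); print(o['tcp_pos'],o['wrist_force'],o['qd'])
E
```

```text
[(([282, 201, 46, 68, 2015], [304.9, 232.6]), array([ 0.5321, -0.0556,  0.065 ])), (([270, 153, 24, 30, 572], [281.2, 166.8]), array([ 0.4961, -0.0707,  0.066 ])), (([299, 242, 15, 13, 142], [306.3, 247.9]), array([ 0.5408, -0.0542,  0.066 ])), (([270, 153, 24, 30, 572], [281.2, 166.8]), array([ 0.5068, -0.0663,  0.02  ])), (([299, 242, 15, 13, 142], [306.3, 247.9]), array([ 0.5673, -0.044 ,  0.02  ]))]
[ 0.54225858 -0.07758984  0.0525877 ] [-0.72471438 -2.00386844  2.12885875] [-0.01868009 -0.0024268  -0.05320035  0.00226344 -0.02453318  0.0109134
 -0.00022796]
```

It's out and riding free at y≈-0.055. I'll advance to just short of green and then creep.

>>> jog_arm([
  [0,5,0,0,1],
  [0,10,0,0,1],
  [-1,15,0,0,1],
  [-1,20,0,0,1],
  [-1,25,0,0,1],
  [-1,30,0,0,1],
  [-2,35,0,0,1],
  [-2,40,0,0,1],
])

```text
clock: 11.8
tcp_pos: [0.5406, -0.034, 0.0523]
orientation: [[-0.999, -0.039, 0.001], [-0.039, 0.999, 0.0], [-0.001, 0.0, -1.0]]
wrist_force: [0.5, -2.9, 0.0]
opening: -0.001
grasp_force: 1.7
```

>>> jog_arm([
  [0,1,0,0,1],
  [0,2,0,0,1],
  [0,3,0,0,1],
  [0,4,0,0,1],
  [0,4,0,0,1],
  [0,4,0,0,1],
])

```text
clock: 12.4
tcp_pos: [0.5401, -0.0303, 0.0522]
orientation: [[-0.999, -0.039, -0.0], [-0.039, 0.999, 0.0], [0.0, 0.0, -1.0]]
wrist_force: [-1.1, -0.3, 0.2]
opening: -0.003
grasp_force: 0.1
```

```bash
cat > q.py <<'E'
from h import *
w=grab('wrist'); print([(k,b,onz(w,*b[1],z).round(4)) for k,z in (('blue',.065),('orange',.068),('green',.02)) for b in blobs(w,*C[k],30)])
o=manip.observe(); print(o['clock'],o['tcp_pos'],o['wrist_force'])
c=w['frame'][140:340,180:440,::-1]
import sys
cv2.imwrite('pics/'+sys.argv[1],cv2.resize(c,None,fx=3,fy=3,interpolation=cv2.INTER_CUBIC))
E
python3 q.py w8.png
```

```text
[('blue', ([283, 205, 46, 64, 1993], [305.3, 233.0]), array([ 0.5299, -0.0053,  0.065 ])), ('orange', ([195, 154, 25, 29, 571], [207.3, 167.7]), array([ 0.4953, -0.0567,  0.068 ])), ('orange', ([300, 242, 14, 13, 141], [306.7, 248.3]), array([ 0.5374, -0.0043,  0.068 ])), ('green', ([298, 153, 25, 29, 530], [309.8, 166.6]), array([0.5035, 0.0031, 0.02  ]))]
12.45 [ 0.54015486 -0.03027507  0.0522186 ] [-0.414843    0.08555571  0.53884459]
```

>>> jog_arm([
  [0,1,0,0,1],
  [0,2,0,0,1],
  [0,3,0,0,1],
  [0,4,0,0,1],
  [0,4,0,0,1],
  [0,4,0,0,1],
])

```text
clock: 13.05
tcp_pos: [0.5405, -0.026, 0.0523]
orientation: [[-0.999, -0.04, 0.0], [-0.04, 0.999, 0.0], [-0.0, 0.0, -1.0]]
wrist_force: [-0.4, 0.2, -0.1]
opening: 0.007
grasp_force: 0.0
```

```bash
python3 q.py w9.png
```

```text
[('blue', ([284, 204, 47, 65, 2072], [306.6, 232.8]), array([ 5.302e-01, -3.000e-04,  6.500e-02])), ('orange', ([189, 153, 25, 29, 574], [201.2, 166.7]), array([ 0.4953, -0.0554,  0.068 ])), ('orange', ([302, 241, 14, 13, 143], [308.4, 247.0]), array([0.537 , 0.0008, 0.068 ])), ('green', ([292, 152, 25, 29, 521], [303.7, 165.7]), array([0.5034, 0.0032, 0.02  ]))]
13.1 [ 0.54052482 -0.02613757  0.05236027] [ 0.39727018 -0.49254959 -0.60561422]
```

>>> jog_arm([
  [0,1,0,0,1],
  [0,1,0,0,1],
  [0,2,0,0,1],
  [0,2,0,0,1],
])

```text
clock: 13.5
tcp_pos: [0.5403, -0.0244, 0.0523]
orientation: [[-0.999, -0.039, -0.0], [-0.039, 0.999, 0.0], [0.0, 0.0, -1.0]]
wrist_force: [0.7, 0.6, -0.5]
opening: -0.003
grasp_force: 0.0
```

```bash
python3 q.py w10.png
```

```text
[('blue', ([283, 203, 47, 66, 2047], [305.8, 232.7]), array([0.5299, 0.0009, 0.065 ])), ('orange', ([186, 153, 26, 30, 572], [198.7, 166.8]), array([ 0.4952, -0.055 ,  0.068 ])), ('orange', ([301, 241, 14, 13, 142], [307.4, 246.9]), array([0.5368, 0.0019, 0.068 ])), ('green', ([290, 152, 24, 30, 533], [301.2, 165.9]), array([0.5035, 0.0032, 0.02  ]))]
13.55 [ 0.54037333 -0.02440436  0.05231182] [0.03966508 0.42225354 0.64745208]
```

>>> jog_arm([
  [0,1,0,0,1],
  [0,1,0,0,1],
  [0,2,0,0,1],
  [0,2,0,0,1],
  [0,2,0,0,1],
])

```text
clock: 14.05
tcp_pos: [0.5403, -0.0224, 0.0523]
orientation: [[-0.999, -0.039, -0.0], [-0.039, 0.999, 0.0], [0.0, 0.0, -1.0]]
wrist_force: [-0.1, -0.4, 0.6]
opening: -0.003
grasp_force: 0.0
```

```bash
python3 q.py w11.png
```

```text
[('blue', ([286, 202, 47, 67, 2099], [307.9, 233.1]), array([0.5301, 0.004 , 0.065 ])), ('orange', ([183, 153, 26, 29, 570], [195.9, 166.8]), array([ 0.4952, -0.0544,  0.068 ])), ('green', ([287, 152, 24, 30, 527], [298.4, 165.8]), array([0.5035, 0.0033, 0.02  ]))]
14.1 [ 0.54034116 -0.02249558  0.05230438] [ 0.37440956 -0.7255975   0.10508269]
```

The pin's bright patch has disappeared and the stop moved ahead of the fingers, so it looks seated. I'll retract and check.

>>> jog_arm([
  [0,-5,0,0,1],
  [0,-12,0,0,1],
  [0,-12,30,0,1],
  [0,-12,70,0,1],
  [0,-12,110,0,1],
  [0,-12,130,0,1],
  [0,-12,130,0,1],
  [0,-12,130,0,1],
])

```text
clock: 14.9
tcp_pos: [0.5402, -0.035, 0.1823]
orientation: [[-0.999, -0.039, 0.0], [-0.039, 0.999, 0.0], [-0.0, 0.0, -1.0]]
wrist_force: [-0.6, 0.5, -1.0]
opening: -0.001
grasp_force: 0.0
```

```bash
python3 q.py w12.png
```

```text
[('blue', ([284, 159, 26, 62, 878], [296.1, 180.8]), array([0.5378, 0.004 , 0.065 ])), ('blue', ([291, 236, 20, 9, 116], [301.1, 240.0]), array([0.6042, 0.015 , 0.065 ])), ('blue', ([292, 246, 19, 6, 55], [301.5, 249.1]), array([0.6154, 0.0165, 0.065 ])), ('orange', ([225, 133, 14, 18, 203], [231.6, 141.6]), array([ 0.5005, -0.0612,  0.068 ])), ('orange', ([443, 236, 69, 69, 1713], [472.2, 263.0]), array([0.628 , 0.2187, 0.068 ])), ('green', ([286, 133, 14, 18, 182], [292.5, 141.1]), array([0.504 , 0.0035, 0.02  ]))]
14.95 [ 0.53962075 -0.03496349  0.1814942 ] [-1.17925074 -0.60202147  0.47354935]
```

View pics/w12.png

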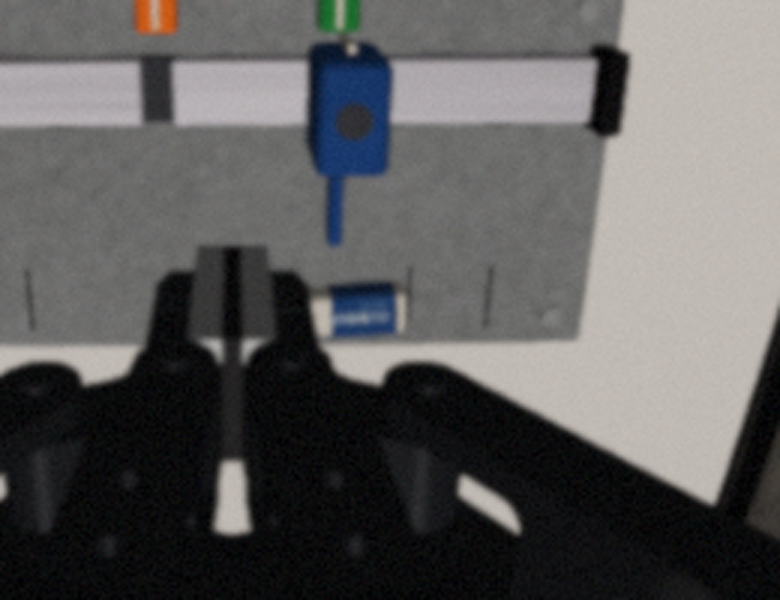

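The stop lines up with the green tab (pin at crop (353,122)). The pin is dark, so it has dropped, and the gripper is clear of everything.

```bash
python3 -c "
from plant import manip
print(manip.finish_job())"
```

```text
the job is handed in; nothing more can be done
None
```

The blue stop was pushed through the orange notch and left with its pin dropped in the green notch, by the camera check; the arm is clear and the job is handed in, with no verdict returned.

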